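Open the food-waste bin and put the lemon in

TASK

Put the lemon that lies on the worktop into the food-waste bin. You have one hand, so first push the bin's lid up by its front tab, gently, only until you feel its spring hinge go over the balance point so that it stands open by itself without being forced against its stop; let go of it, then put the lemon inside and leave the lid standing open, with everything else on the worktop left where it is.

Things in the scene. Friction and masses are not known exactly. Their poses are not given: they have to be found in the camera images.
- bin: Fixed bin of plain brushed metal, 170 mm deep (its x), 230 mm wide (its y), 4 mm walls, rim 125 mm above the worktop. Origin: centre of its underside. It stands side-on to the robot: its x points from the front (tab side, to the robot's right) to the hinge at the back (to the left), z up.
- lid: Lid: metal plate 238 mm wide with vent slots and a filter below. Origin on the hinge axis; shut, its axes are the bin's; it turns about +y to open, so the tilt of its z axis is the opening angle. The plate runs from its x = -0.008 to -0.206 m, z = -0.006 (underside) to 0. Shut, it overhangs the front wall by 24 mm; a tab 100 mm wide, 24 mm long rises outward from its front edge at 60 degrees.
- hinge (a point): Middle of the hinge axis, which lies along the bin's y; bin frame (0.097, 0, 0.133) m. A damped spring pulls the lid shut below the balance point; beyond it, it carries the lid in about 1 s on to a stop 6 to 14 degrees farther and holds it. The balance point is set unseen in the hinge, anywhere from 72 to 99 degrees. Forced on into the stop, the lid resists steeply; over 20 N bends the hinge.
- lid_edge (a point): Middle of the lid's front edge, on the underside where the tab begins: lid frame (-0.206, 0, -0.006) m, axes as the lid's. A fingertip tilted about 45 degrees towards the hinge fits under it. Pushed here, square to the plate, the lid takes 3 to 6 N for most of the way; over the last 30 degrees before the balance point that falls to nothing, then the lid runs ahead of the finger.
- lemon: A yellow lemon, 71 mm long (its x), 53 mm across, 51 mm high, 85 g, lying loose on the worktop to the right of the bin (those in the fruit basket are fixed). Origin: under its middle, on its lowest point as it first lies (its middle is 26 mm along its own z).
- salt_shaker: Bystander: glass salt shaker with a grey cap, 44 mm across, 90 mm high, loose. Origin: centre of its underside.
- pinch_pot: Bystander: small dark round pot, 50 mm across, 29 mm high, loose. Origin: centre of its underside.
- teaspoon: Bystander: metal teaspoon, 137 mm long (its x), lying loose. Origin: under its middle.
- water_glass: Bystander: clear drinking glass, 77 mm across, 89 mm high, loose. Origin: centre of its underside.
Not all that is in view belongs to the job. What is shaped like the lemon but green or purple is not meant.

How it is judged:
By the outcome, as a careful person would: the job done as asked, in the order asked, and still so for the second after the job is handed in, with the robot touching nothing.
It also fails if it takes over 64 s, if anything falls off the work surface, if the arm or the gripper's body presses on something with over 40 N, if the wrist force passes 120 N, or if a joint passes its speed limit or range.

ROBOT

A 6-joint arm with a two-finger parallel gripper is mounted at the origin on the work surface; the furniture and walls round the work are solid. World frame = base frame: x ahead of the robot, y to its left, z up, the work surface at z = 0. Lengths are in mm, angles in rad, forces in N, time in s.
With the tool pointing down it reaches from about 275 to 750 mm from the base axis. Payload 10.2 kg.
Tool frame: the origin (TCP) lies midway between the tips of the shut fingers; the grasp point (between the pads) lies 19 mm behind it; z points along the fingers, y is the line along which they close (so a half turn about z gives the same grasp; the last joint's range is limited). The gripper opens to 85 mm and grips with 20 to 120 N. Pads are 22 mm wide; open, the fingers measure 114 mm over their backs; the gripper's body (76 mm by 85 mm) begins 54 mm behind the grasp point. The pads swing forward as they close: fully open they stand 13 mm farther back than shut.
Start: joints at [-1.329, 0.313, 1.498, -0, 1.331, -0.223], TCP at [235.317, -469.316, 231.294] pointing down, gripper open.
Joint ranges: [-2.94, 2.94], [-0.97, 2.17], [0.19, 2.56], [-1.23, 4.37], [0.02, 3.11], [-2.88, 2.88]. Speed limits (rad/s): [2.39, 2.39, 3.01, 3.14, 3.14, 3.14].

INTERFACE

Orientations are given as a unit quaternion [w, x, y, z].
In Python, from rig import sense, capture, finish_job, find_in, place_of gives the robot as it stands. The module is installed in compiled form; this text tells all that it offers.
- The arm moves only by the shell command python3 -m jog 'ROWS' [FORCE]. ROWS is JSON, a list of rows, each an object of numbers: "tx", "ty", "tz": the shift along the tool's x, y, z in mm; "ax", "ay", "az": the turn, a rotation vector about the tool's x, y, z in rad; "jaw": the closure, from -1 (fully open) to 1 (shut), so that 0 is half open. In form: [{"tx": .., "ty": .., "tz": .., "ax": .., "ay": .., "az": .., "jaw": ..}, ...]. A call has 1 to 5 rows; each row shifts and turns the commanded pose from where the row before left it, along the tool's axes as they then stand; what a row does not reach is not made up. A row lasts 1/8 s, in which the tool goes at most 62.5 mm and 10.7 degrees, less where a joint would pass 70% of its speed; a pose out of reach is approached as far as the arm can. A call with a gripper value outside its range is refused whole. The fingers move at their own pace and stop on an object; FORCE is the grip in N (left out, the last holds). Time passes only in rows, so rows that do not move let the fingers close. It gives the time, the measured TCP pose, the force, the opening and the grip force at its end, in the units of the state.
- sense(): the state, without advancing time (a new reading comes with each control period).
- capture(name): name is "side" or "top"; returns a dict with "color" (384x512x3 uint8, red, green, blue), "depth" (384x512 float32, mm along the optical axis (not along the pixel's ray), 0 where there is no reading), "fx", "fy", "cx", "cy" (pixels), "camera_from_world" (4x4, takes a point from world to camera coordinates). Camera axes: x right, y up, looking along -z (the intrinsics and any distortion apply to the point x, -y, -z); pixel columns grow to the right and rows downward; lengths in mm; the calibration is good to about 2 mm. A picture is of the moment at which its call begins.
- finish_job(): hands the job in; it is judged then, once.
Trained networks look in the newest picture that a camera, given by its name, has taken for a name from the list of things; names that differ only in an ending like _2 or _b are one class to them, and where a whole thing is asked for, a point or a joint stands for the part that bears it (a point fixed in the world has none). Each returns a list of dicts, best first, with "conf" (0 to 1); they miss things now and then, are a little off and sometimes report something else, mostly with a low value. They report only what shows in the picture. A call takes as long as a camera call. They do not tell look-alikes from the thing itself.
- find_in(query, camera): "centre" ([column, row] in pixels, amid what is visible of it).
- place_of(query, camera): "centre" ([column, row] in pixels: a listed point, or the origin of a listed thing).
The state is a dict: "time_s": time; "joints": joint angles; "dq": joint speeds; "tau": joint torques, N m; "eef_pos": TCP position; "ee_rot": TCP orientation; "force": force on the tool from outside, world axes, zero at the start; "wrist_torque": the same for the moment, N m; "grip_width": opening from 0.0 (shut) to 1.0 (fully open); "grip_force": force on a finger pad.
Only numpy, scipy, OpenCV 4.12 (cv2) and the standard library are available. Lean on these libraries where they do the work, as an engineer would, in place of code of your own. Each camera call takes 0.05 s, during which the arm holds its last target. There are 200 camera calls.

## Working session

There is one attempt and no reset: what is moved stays moved. The work goes in short steps, Python scripts to look and compute and a shell command to move; the robot and the scene stay as the last step left them, time stands still between calls to the robot, and variables do not carry over. Pictures are saved under pics/ and viewed, at most 10 in all, crops included, and the job is handed in when it is done.

```bash
mkdir -p pics
cat > h.py <<'E'
import numpy as np, cv2
from rig import sense, capture, finish_job, find_in, place_of
from scipy.spatial.transform import Rotation as R
def px2w(c,u,v,d=None,z=None):
    T=np.linalg.inv(c["camera_from_world"]); r=np.array([(u-c["cx"])/c["fx"],-(v-c["cy"])/c["fy"],-1.])
    if z is not None:
        a=T[:3,:3]@r; d=(z-T[2,3])/a[2]
    elif d is None:
        w=c["depth"][int(v)-2:int(v)+3,int(u)-2:int(u)+3]; d=np.median(w[w>0])
    return T[:3,:3]@(r*d)+T[:3,3]
def w2px(c,p):
    q=c["camera_from_world"]@np.r_[p,1]; return c["cx"]+c["fx"]*q[0]/-q[2], c["cy"]+c["fy"]*-q[1]/-q[2]
def save(c,n,crop=None,s=1):
    im=c["color"][:,:,::-1]
    if crop: im=im[crop[1]:crop[3],crop[0]:crop[2]]
    cv2.imwrite("pics/"+n,cv2.resize(im,None,fx=s,fy=s,interpolation=cv2.INTER_CUBIC))
def rot(): q=sense()["ee_rot"]; return R.from_quat([q[1],q[2],q[3],q[0]])
E
python3 - <<'E'
from h import *
np.set_printoptions(precision=1,suppress=True)
ims=[]
for n in("side","top"):
    c=capture(n); save(c,n+"0.png",s=1.5)
    print(n,c["fx"],[k for k in c.keys()])
    for q in("bin","lid","lid_edge","hinge","lemon","salt_shaker","pinch_pot","teaspoon","water_glass"):
        for f in((place_of,) ):
            for r in f(q,n)[:4]:
                u,v=r["centre"]
                try:print(q,round(r["conf"],2),np.array([u,v]),px2w(c,u,v),px2w(c,u,v,z=0))
                except Exception as e:print(q,r,e)
print(sense())
E
```

```text
side 427.8113419398534 ['color', 'depth', 'fx', 'fy', 'cx', 'cy', 'camera_from_world']
bin 0.77 [264.  213.4] [556.6  36.   36.2] [576.  125.9   0. ]
lid 0.74 [253.1 266.9] [ 459.3 -287.1   12.7] [ 463.6 -264.2    0. ]
lid 0.65 [254.3 172.1] [554.5 209.5 134.1] [641.5 669.6   0. ]
lid_edge 0.75 [273.  190.3] [581.1  14.  125.5] [668.4 381.6   0. ]
hinge 0.57 [257.3 172.6] [565.5 207.6 132.2] [654.2 658.7   0. ]
lemon 0.74 [212.  268.8] [ 351.  -253.6   -1. ] [ 350.8 -255.5    0. ]
lemon 0.72 [249.8 268.8] [ 452.5 -274.7    0.8] [ 452.8 -273.2    0. ]
lemon 0.56 [211.5 293.2] [ 337.9 -383.7    3.4] [ 338.3 -378.3   -0. ]
salt_shaker 0.97 [294.1 258.9] [ 584.  -252.1    7.8] [ 588.3 -237.6    0. ]
pinch_pot 0.79 [282.9 285.4] [ 516.5 -389.5   10.2] [ 521. -373.    0.]
teaspoon 0.41 [230.3 245.9] [ 419.8 -115.8   -3.1] [ 419.  -122.1    0. ]
top 380.65124932654425 ['color', 'depth', 'fx', 'fy', 'cx', 'cy', 'camera_from_world']
bin 0.69 [193.9 170.9] [550.8 100.3 136. ] [578.1 123.    0. ]
lid 0.62 [151.4 159.1] [579.  211.1 136.7] [610.6 249.8   0. ]
lid_edge 0.65 [227.8 160.2] [581.4  
[... 369 characters left out ...]
0. ]
salt_shaker 0.72 [315.7 171. ] [ 574.1 -223.2   57.3] [ 586.1 -232.3    0. ]
pinch_pot 0.75 [361.3 197.3] [ 511.3 -362.2    4. ] [ 511.9 -363.3    0. ]
teaspoon 0.81 [275.1 219.7] [ 440.8 -115.9    7.3] [ 441.4 -116.2   -0. ]
water_glass 0.64 [366.  141.4] [ 674.8 -376.7   12.3] [ 678.5 -380.3    0. ]
{'time_s': 1.0, 'joints': array([-1.3,  0.3,  1.5,  0. ,  1.3, -0.2]), 'dq': array([ 0., -0.,  0., -0.,  0.,  0.]), 'tau': array([  0. , -41.2, -26. ,  -0. ,   0. ,  -0. ]), 'eef_pos': array([ 235.3, -469.3,  231.3]), 'ee_rot': array([-0. ,  1. ,  0.2,  0. ]), 'force': array([ 0.4,  0.6, -0.6]), 'wrist_torque': array([-0.1,  0. , -0. ]), 'grip_force': 0.0, 'grip_width': 0.9993999305997061}
```

View pics/side0.png

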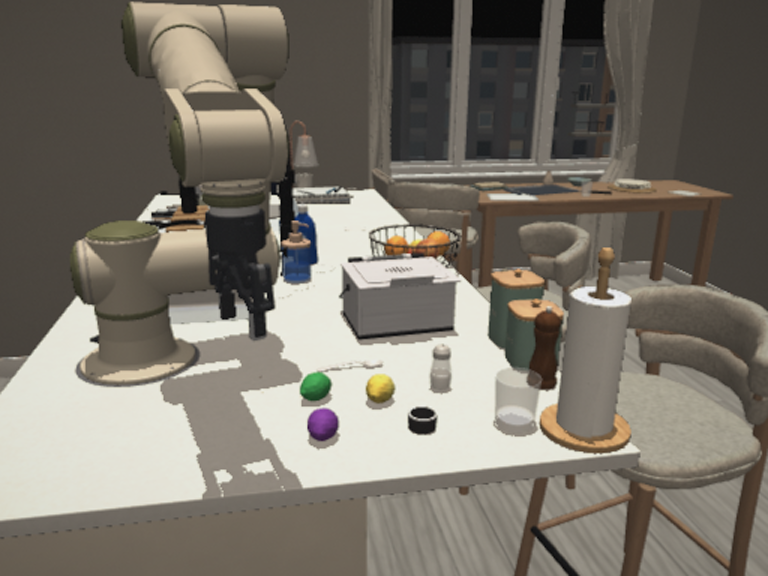

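View pics/top0.png

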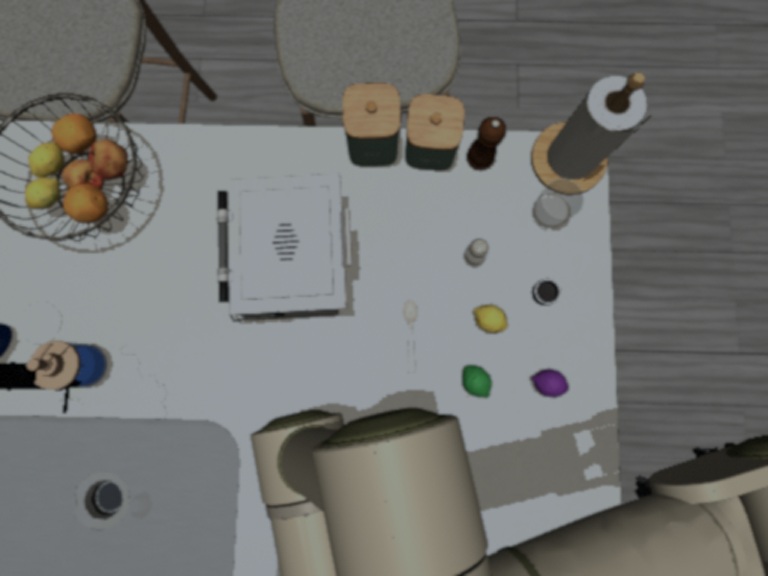

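Top view (768 px wide picture): the yellow lemon is at (491,319), the green look-alike at (477,381), the purple one at (550,383), and the fixed basket lemons at (45,158) and (42,192). I choose the yellow one at (491,319), which is raw (327,213). The bin's tab is on its right at (347,237).

Run:
```python
from h import *
np.set_printoptions(precision=1,suppress=True)
c=capture("top"); save(c,"crop.png",(130,100,380,280),3)
T=np.linalg.inv(c["camera_from_world"])
v,u=np.mgrid[0:384,0:512]; d=c["depth"].astype(float)
P=np.stack([(u-c["cx"])/c["fx"]*d,-(v-c["cy"])/c["fy"]*d,-d],-1)@T[:3,:3].T+T[:3,3]
x,y,z=P[...,0],P[...,1],P[...,2]
m=(d>0)&(x>400)&(x<720)&(y>-30)&(y<290)
t=m&(z>126)&(z<140); print("z",np.percentile(z[t],[5,50,95]))
r=cv2.minAreaRect(P[t][:,:2].astype(np.float32)); print("lid",r,cv2.boxPoints(r))
hi=m&(z>142)&(z<175); print("tab n",hi.sum(),P[hi].mean(0),P[hi].min(0),P[hi].max(0))
# plane residual along y
A=np.c_[P[t][:,:2],np.ones(t.sum())]; print(np.linalg.lstsq(A,z[t],rcond=None)[0]*np.array([1000,1000,1]))
h=cv2.cvtColor(c["color"],cv2.COLOR_RGB2HSV)
k=(h[...,0]>18)&(h[...,0]<36)&(h[...,1]>110)&(x>380)&(x<540)&(y<-190)&(y>-320)
q=P[k]; print("lemon",k.sum(),q.mean(0),q.min(0),q.max(0)); print(cv2.minAreaRect(q[:,:2].astype(np.float32)))
w,V=np.linalg.eigh(np.cov(q[:,:2].T)); print(w,V[:,1])
c2=capture("side"); print([ (q,place_of(q,"side")[:1]) for q in("lid_edge","water_glass")])
```

```text
z [130.5 134.9 138.6]
lid ((575.4983520507812, 119.29624938964844), (238.6673126220703, 217.3019256591797), 4.339838981628418) [[448.3 218.6]
 [464.7   1.9]
 [702.7  20. ]
 [686.3 236.7]]
tab n 254 [576.2  77.6 147.6] [474.8  -3.5 142. ] [659.8 228.2 157.8]
[  0.    2.3 134.5]
lemon 276 [ 462.6 -255.4   43.1] [ 441.  -285.1   24.9] [ 485.5 -230.8   53.3]
((463.4703369140625, -257.35693359375), (49.69195556640625, 47.645137786865234), 15.940508842468262)
[117.6 214.3] [0.5 0.9]
[('lid_edge', [{'centre': [274.8, 189.3], 'conf': 0.74}]), ('water_glass', [{'centre': [342.2, 280.9], 'conf': 0.63}])]
```

View pics/crop.png

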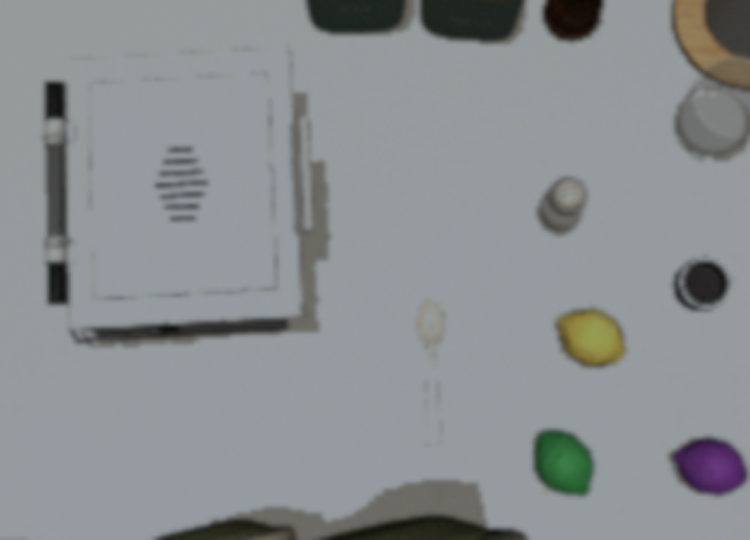

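The crop shows the yellow lemon at crop (592,337), with its long axis sloping down to the right. The green and purple ones lie apart at (563,462) and (710,465), so the choice stands. Next I'll refine the bin's yaw and work out the approach.

```bash
cat >> h.py <<'E'
def cloud(c):
    T=np.linalg.inv(c["camera_from_world"]); v,u=np.mgrid[0:384,0:512]; d=c["depth"].astype(float)
    return np.stack([(u-c["cx"])/c["fx"]*d,-(v-c["cy"])/c["fy"]*d,-d],-1)@T[:3,:3].T+T[:3,3], d>0
E
python3 - <<'E'
from h import *
np.set_printoptions(precision=3,suppress=True)
for n in("top",):
    c=capture(n); P,ok=cloud(c); x,y,z=P[...,0],P[...,1],P[...,2]
    t=ok&(x>430)&(x<720)&(y>-10)&(y<240)&(z>126)&(z<141)
    Q=P[t]
    def edge(a,b,lo,hi,fn,step=8):
        s=[];
        for k in np.arange(lo,hi,step):
            m=(Q[:,a]>=k)&(Q[:,a]<k+step)
            if m.sum()>3: s.append((k+step/2,fn(Q[m,b])))
        s=np.array(s); p=np.polyfit(s[:,0],s[:,1],1)
        for _ in range(3):
            e=s[:,1]-np.polyval(p,s[:,0]); s=s[abs(e)<max(2,1.5*e.std())]; p=np.polyfit(s[:,0],s[:,1],1)
        return p,len(s)
    print("front y(x) right part",edge(0,1,455,520,min),edge(0,1,645,690,min),edge(0,1,455,690,min))
    print("side near x(y)",edge(1,0,25,200,min),"far",edge(1,0,25,200,max))
    print("back",edge(0,1,455,690,max))
r=rot().as_matrix(); print(r)
psi=np.deg2rad(4.0); bx=np.array([-np.sin(psi),np.cos(psi),0]); by=np.array([-bx[1],bx[0],0])
tz=(bx-[0,0,1])/np.sqrt(2)
for s in(1,-1):
  for nm,ty in(("A",by*s),("B",np.cross(tz,by)*s)):
    M=np.c_[np.cross(ty,tz),ty,tz]; print(nm,s,R.from_matrix(r.T@M).as_rotvec())
E
```

```text
front y(x) right part (array([  0.077, -31.397]), 8) (array([  0.084, -35.684]), 6) (array([  0.074, -30.425]), 24)
side near x(y) (array([ -0.081, 466.569]), 22) far (array([ -0.079, 703.28 ]), 21)
back (array([  0.081, 178.869]), 24)
[[ 0.894  0.448 -0.   ]
 [ 0.448 -0.894 -0.   ]
 [-0.    -0.    -1.   ]]
A 1 [ 0.766 -0.511  1.849]
B 1 [-0.212  1.06  -2.558]
A -1 [ 0.461  0.691 -1.112]
B -1 [0.775 0.155 0.374]
```

```bash
cat >> h.py <<'E'
def plan(p,M,n):
    s=sense(); r=rot(); w=(r.inv()*R.from_matrix(M)).as_rotvec(); d=(np.array(p)-s["eef_pos"])/n
    print("dist",np.linalg.norm(d)*n,"rot",w,"per",w/n)
    for i in range(n):
        ri=r*R.from_rotvec(w*i/n); print(i,np.round(ri.inv().apply(d),0),np.round(w/n,3))
psi=0.0795; bx=np.array([-np.sin(psi),np.cos(psi),0]); by=np.array([-bx[1],bx[0],0]); Z=np.array([0,0,1.])
def tilt(a): # tool pointing: a rad from straight down toward the hinge, tool y = -by
    tz=np.sin(a)*bx-np.cos(a)*Z; return np.c_[np.cross(-by,tz),-by,tz]
E0=np.array([584,12.5,127.])
E
python3 - <<'E'
from h import *
np.set_printoptions(suppress=True)
M=tilt(np.pi/4); T=E0-11*M[:,0]+14*M[:,2]; print("T",T); plan(T-8*M[:,0]-170*M[:,2],M,10)
E
```

```text
T [583.83153262  14.61462024 109.32233047]
dist 507.0349868084917 rot [ 0.46432875  0.68942211 -1.12103978] per [ 0.04643287  0.06894221 -0.11210398]
0 [ 48. -16.   1.] [ 0.046  0.069 -0.112]
1 [ 49. -10.   5.] [ 0.046  0.069 -0.112]
2 [50. -4.  8.] [ 0.046  0.069 -0.112]
3 [49.  2. 12.] [ 0.046  0.069 -0.112]
4 [48.  8. 15.] [ 0.046  0.069 -0.112]
5 [45. 14. 18.] [ 0.046  0.069 -0.112]
6 [42. 19. 20.] [ 0.046  0.069 -0.112]
7 [38. 25. 22.] [ 0.046  0.069 -0.112]
8 [34. 30. 23.] [ 0.046  0.069 -0.112]
9 [28. 35. 24.] [ 0.046  0.069 -0.112]
```

```bash
python3 -m jog '[{"tx":48,"ty":-16,"tz":1,"ax":0.046,"ay":0.069,"az":-0.112,"jaw":1},{"tx":49,"ty":-10,"tz":5,"ax":0.046,"ay":0.069,"az":-0.112,"jaw":1},{"tx":50,"ty":-4,"tz":8,"ax":0.046,"ay":0.069,"az":-0.112,"jaw":1},{"tx":49,"ty":2,"tz":12,"ax":0.046,"ay":0.069,"az":-0.112,"jaw":1},{"tx":48,"ty":8,"tz":15,"ax":0.046,"ay":0.069,"az":-0.112,"jaw":1}]' 40
python3 - <<'E'
from h import *
np.set_printoptions(suppress=True)
M=tilt(np.pi/4); T=E0-11*M[:,0]+14*M[:,2]; plan(T-8*M[:,0]-170*M[:,2],M,5)
E
```

```text
time_s: 1.88
eef_pos: [416.4, -290.5, 227.7]
ee_rot: [-0.149, 0.85, 0.485, 0.139]
force: [-1.0, -0.3, -0.3]
grip_width: -0.003
grip_force: 0.0
dist 252.4903658708684 rot [ 0.23314137  0.34366839 -0.55674414] per [ 0.04662827  0.06873368 -0.11134883]
0 [45. 13. 18.] [ 0.047  0.069 -0.111]
1 [42. 19. 20.] [ 0.047  0.069 -0.111]
2 [38. 25. 22.] [ 0.047  0.069 -0.111]
3 [34. 30. 23.] [ 0.047  0.069 -0.111]
4 [28. 34. 24.] [ 0.047  0.069 -0.111]
```

```bash
python3 -m jog '[{"tx":45,"ty":13,"tz":18,"ax":0.047,"ay":0.069,"az":-0.111,"jaw":1},{"tx":42,"ty":19,"tz":20,"ax":0.047,"ay":0.069,"az":-0.111,"jaw":1},{"tx":38,"ty":25,"tz":22,"ax":0.047,"ay":0.069,"az":-0.111,"jaw":1},{"tx":34,"ty":30,"tz":23,"ax":0.047,"ay":0.069,"az":-0.111,"jaw":1},{"tx":28,"ty":34,"tz":24,"ax":0.047,"ay":0.069,"az":-0.111,"jaw":1}]'
python3 - <<'E'
from h import *
np.set_printoptions(suppress=True)
M=tilt(np.pi/4); T=E0-11*M[:,0]+14*M[:,2]; plan(T-8*M[:,0],M,4); print(sense()["joints"])
E
```

```text
time_s: 2.5
eef_pos: [594.2, -112.0, 222.8]
ee_rot: [-0.282, 0.627, 0.678, 0.26]
force: [0.6, -1.0, 0.6]
grip_width: -0.002
grip_force: 0.0
dist 170.05311609724833 rot [-0.00104383 -0.00206885 -0.00182362] per [-0.00026096 -0.00051721 -0.00045591]
0 [ 0. -0. 43.] [-0.    -0.001 -0.   ]
1 [ 0. -0. 43.] [-0.    -0.001 -0.   ]
2 [ 0. -0. 43.] [-0.    -0.001 -0.   ]
3 [ 0. -0. 43.] [-0.    -0.001 -0.   ]
[-0.62066992  0.71451654  1.08981806  0.59925407  1.8563046  -0.68216908]
```

```bash
python3 -m jog '[{"tz":40,"jaw":1},{"tz":40,"jaw":1},{"tz":40,"jaw":1},{"tz":20,"jaw":1},{"tz":0,"jaw":1}]'
python3 - <<'E'
from h import *
c=capture("side"); save(c,"s1.png",(200,130,330,240),6); s=sense();print(s["eef_pos"],s["force"])
M=tilt(np.pi/4)
for k,p in(("edge",E0),("tcp",s["eef_pos"]),("corner",s["eef_pos"]+11*M[:,0])):
  u,v=w2px(c,p); print(k,(u-200)*6,(v-130)*6)
E
```

```text
[ 596.57224774 -107.60312501  220.97301097] [ 3.92694082  2.80841134 -2.47650288]
edge 443.72761452223097 359.76945032708664
tcp 527.2427296388151 254.33178124343283
corner 522.5905725491378 235.14916218571057schema error: expected keys tx, ty, tz, ax, ay, az, jaw
```

View pics/s1.png

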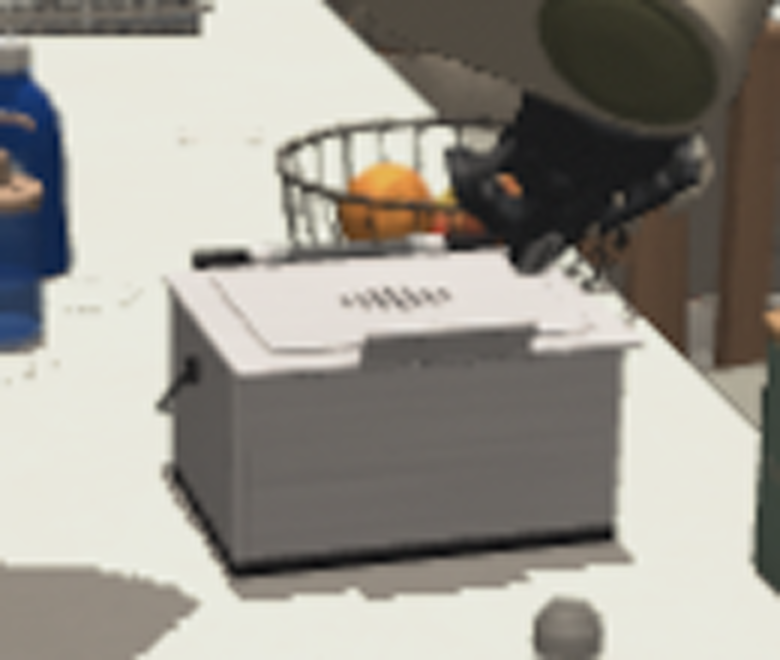

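The crop shows the tab's base centred near (445,362), which matches my projected lid edge at (444,360). The fingertip at (530,260) matches the projected TCP. The call was refused because a row needs every key.

Run:
```python
from h import *
np.set_printoptions(suppress=True)
M=tilt(np.pi/4); T=E0-11*M[:,0]+14*M[:,2]; plan(T-8*M[:,0],M,1)
```

```text
dist 165.83951494703217 rot [-0.00612655 -0.00768225  0.00464492] per [-0.00612655 -0.00768225  0.00464492]
0 [ -1.  -2. 166.] [-0.006 -0.008  0.005]
```

```bash
python3 -m jog '[{"tx":-2,"ty":-2,"tz":40,"ax":0,"ay":0,"az":0,"jaw":1},{"tx":0,"ty":0,"tz":45,"ax":0,"ay":0,"az":0,"jaw":1},{"tx":0,"ty":0,"tz":40,"ax":0,"ay":0,"az":0,"jaw":1},{"tx":0,"ty":0,"tz":25,"ax":0,"ay":0,"az":0,"jaw":1},{"tx":0,"ty":0,"tz":16,"ax":0,"ay":0,"az":0,"jaw":1}]'
python3 - <<'E'
from h import *
c=capture("side"); save(c,"s2.png",(200,130,330,240),6); s=sense();print(s["eef_pos"],s["force"])
M=tilt(np.pi/4)
for k,p in(("edge",E0),("tcp",s["eef_pos"]),("corner",s["eef_pos"]+11*M[:,0])):
  u,v=w2px(c,p); print(k,(u-200)*6,(v-130)*6)
E
```

```text
time_s: 3.18
eef_pos: [581.7, 3.2, 103.2]
ee_rot: [-0.282, 0.629, 0.677, 0.259]
force: [-0.0, -0.1, 0.1]
grip_width: -0.004
grip_force: 0.0
[581.2260101    4.17928773 102.26130487] [-0.13974426  0.72578792 -1.24526174]
edge 443.72761452223097 359.76945032708664
tcp 441.2169684007423 407.21955641141307
corner 437.2940903299657 389.45116190362205
```

View pics/s2.png

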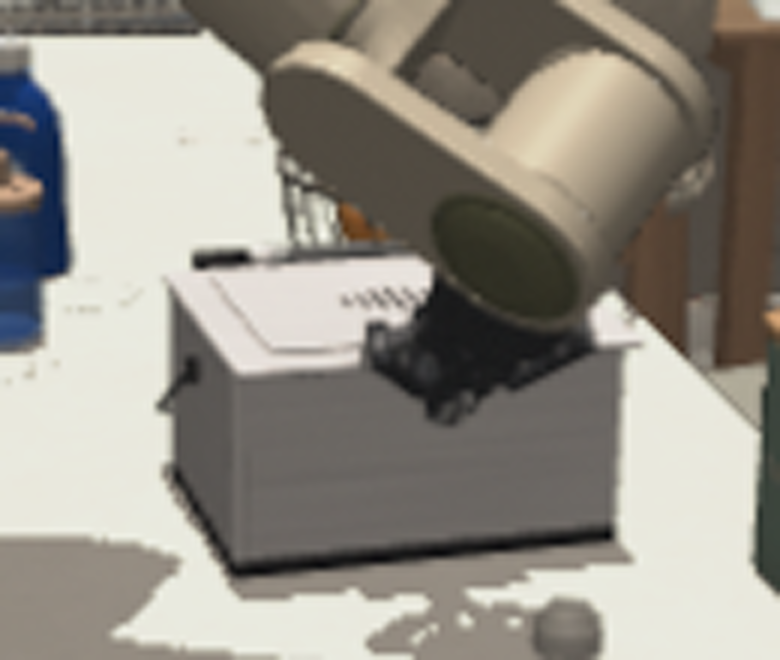

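The crop shows the finger under the tab at (445,405), with no force and the lid still shut. Now I'll work out the arc.

```bash
cat >> h.py <<'E'
def tcp_at(th,a=14):
    H=E0+206*bx+6*Z; c,s=np.cos(th),np.sin(th); M=tilt(np.pi/4)
    X=c*bx-s*Z; Zl=s*bx+c*Z; E=H-206*X-6*Zl
    if th<=np.pi/4: return E-11*M[:,0]+a*M[:,2]
    return E+a*X-11*M[:,0]
def lidangle():
    # angle from TCP position: solve projection of contact in plane, for reporting
    s=sense(); ths=np.radians(np.arange(-10,115,.5)); d=[np.linalg.norm(((tcp_at(t)-s["eef_pos"])@np.c_[bx,Z])) for t in ths]
    i=int(np.argmin(d)); return np.degrees(ths[i]),d[i]
E
python3 - <<'E'
from h import *
np.set_printoptions(suppress=True,precision=1)
M=tilt(np.pi/4); p=sense()["eef_pos"]
for th in [0,5,10,15,20,25,30,35,40,45,50,55,60,65,70,75,80,85,90,95,100]:
    q=tcp_at(np.radians(th)); print(th,q,(q-p)@M); p=q
E
```

```text
0 [583.8  14.6 109.3] [12.2  3.4  2.2]
5 [583.8  14.9 127.3] [ 12.9  -0.  -12.5]
10 [583.7  16.7 145.2] [ 13.9   0.  -11.4]
15 [583.4  20.1 162.8] [ 14.9   0.  -10.1]
20 [583.   25.  180.1] [15.7 -0.  -8.8]
25 [582.5  31.3 196.9] [16.4 -0.  -7.4]
30 [581.9  39.1 213.1] [17.   0.  -5.9]
35 [581.1  48.3 228.6] [17.4 -0.  -4.4]
40 [580.3  58.8 243.1] [17.7  0.  -2.9]
45 [579.4  70.5 256.7] [17.9  0.  -1.3]
50 [578.4  82.5 268.4] [16.8 -0.   0.2]
55 [577.4  95.4 279.1] [16.7 -0.   1.7]
60 [576.3 109.2 288.5] [16.5  0.   3.1]
65 [575.1 123.8 296.7] [16.1  0.   4.5]
70 [573.9 139.  303.6] [15.7 -0.   5.9]
75 [572.7 154.8 309.1] [15.1  0.   7.3]
80 [571.4 171.  313.3] [14.4 -0.   8.6]
85 [570.1 187.5 316. ] [13.6  0.   9.8]
90 [568.7 204.1 317.2] [12.7 -0.  10.9]
95 [567.4 220.8 317. ] [11.7 -0.  12. ]
100 [566.1 237.4 315.3] [10.6  0.  13. ]
```

```bash
python3 -m jog '[{"tx":12,"ty":3,"tz":2,"ax":0,"ay":0,"az":0,"jaw":1},{"tx":6.5,"ty":0,"tz":-6,"ax":0,"ay":0,"az":0,"jaw":1},{"tx":6.5,"ty":0,"tz":-6,"ax":0,"ay":0,"az":0,"jaw":1},{"tx":7,"ty":0,"tz":-6,"ax":0,"ay":0,"az":0,"jaw":1},{"tx":7,"ty":0,"tz":-5.5,"ax":0,"ay":0,"az":0,"jaw":1}]'; python3 -c "from h import *;print(lidangle())"
```

```text
time_s: 3.85
eef_pos: [584.3, 14.5, 147.4]
ee_rot: [-0.281, 0.629, 0.677, 0.259]
force: [1.7, -3.1, -5.4]
grip_width: 0.0
grip_force: 2.8
(np.float64(10.5), np.float64(2.5299881675721747))
```

Contact feels as expected, about 5.5 N. On to 30 degrees.

```bash
python3 -m jog '[{"tx":13,"ty":0,"tz":-6.5,"ax":0,"ay":0,"az":0,"jaw":1},{"tx":12.5,"ty":0,"tz":-7,"ax":0,"ay":0,"az":0,"jaw":1},{"tx":13,"ty":0,"tz":-6,"ax":0,"ay":0,"az":0,"jaw":1},{"tx":13.5,"ty":0,"tz":-5,"ax":0,"ay":0,"az":0,"jaw":1},{"tx":13.5,"ty":0,"tz":-4.5,"ax":0,"ay":0,"az":0,"jaw":1}]'
python3 - <<'E'
from h import *
print(lidangle())
M=tilt(np.pi/4); p=sense()["eef_pos"]
for th in [35,39,43,47,51]:
    q=tcp_at(np.radians(th)); print(th,np.round((q-p)@M,1)); p=q
E
```

```text
time_s: 4.47
eef_pos: [582.8, 39.5, 214.8]
ee_rot: [-0.28, 0.629, 0.677, 0.259]
force: [1.1, -10.1, -1.8]
grip_width: 0.004
grip_force: 3.9
(np.float64(30.5), np.float64(0.6047729921850115))
35 [16.1 -0.9 -3.4]
39 [14.2  0.  -2.4]
43 [14.3  0.  -1.4]
47 [13.9 -0.  -0.4]
51 [13.4  0.   0.5]
```

```bash
python3 -m jog '[{"tx":0,"ty":0,"tz":0,"ax":0,"ay":0,"az":0,"jaw":1}]';python3 -m jog '[{"tx":7,"ty":0,"tz":-2.5,"ax":0,"ay":0,"az":0,"jaw":1},{"tx":8,"ty":0,"tz":-2,"ax":0,"ay":0,"az":0,"jaw":1},{"tx":8,"ty":0,"tz":-1,"ax":0,"ay":0,"az":0,"jaw":1},{"tx":7,"ty":0,"tz":-1,"ax":0,"ay":0,"az":0,"jaw":1}]'; python3 -c "from h import *;print(lidangle())"
```

```text
time_s: 4.6
eef_pos: [582.8, 40.1, 215.4]
ee_rot: [-0.28, 0.629, 0.678, 0.259]
force: [0.4, -7.2, -1.1]
grip_width: -0.001
grip_force: 3.0
time_s: 5.1
eef_pos: [581.5, 56.7, 240.5]
ee_rot: [-0.281, 0.629, 0.677, 0.259]
force: [0.6, -6.5, -0.8]
grip_width: 0.001
grip_force: 2.8
(np.float64(39.0), np.float64(0.1973133561357759))
```

```bash
python3 -m jog '[{"tx":10.5,"ty":0,"tz":-1.5,"ax":0,"ay":0,"az":0,"jaw":1},{"tx":10.5,"ty":0,"tz":-1,"ax":0,"ay":0,"az":0,"jaw":1},{"tx":10,"ty":0,"tz":0,"ax":0,"ay":0,"az":0,"jaw":1},{"tx":10,"ty":0,"tz":0,"ax":0,"ay":0,"az":0,"jaw":1},{"tx":10,"ty":0,"tz":1,"ax":0,"ay":0,"az":0,"jaw":1}]'
python3 - <<'E'
from h import *
print(lidangle())
M=tilt(np.pi/4); p=sense()["eef_pos"]
for th in [56,58,60,62,64]:
    q=tcp_at(np.radians(th)); print(th,np.round((q-p)@M,1)); p=q
E
```

```text
time_s: 5.72
eef_pos: [578.7, 92.6, 277.2]
ee_rot: [-0.282, 0.629, 0.677, 0.259]
force: [-0.5, -5.7, -1.0]
grip_width: -0.002
grip_force: 2.3
(np.float64(54.0), np.float64(0.33006622719111994))
56 [ 6.7 -1.1  1.3]
58 [ 6.6 -0.   1.2]
60 [6.6 0.  1.4]
62 [6.5 0.  1.6]
64 [6.4 0.  1.9]
```

```bash
python3 -m jog '[{"tx":6.5,"ty":-1,"tz":1,"ax":0,"ay":0,"az":0,"jaw":1},{"tx":6.5,"ty":0,"tz":1,"ax":0,"ay":0,"az":0,"jaw":1},{"tx":6.5,"ty":0,"tz":1.5,"ax":0,"ay":0,"az":0,"jaw":1},{"tx":6.5,"ty":0,"tz":1.5,"ax":0,"ay":0,"az":0,"jaw":1}]'
python3 - <<'E'
from h import *
print(lidangle())
M=tilt(np.pi/4); p=sense()["eef_pos"]
for th in [64,66,67.5,69,70.5,72]:
    q=tcp_at(np.radians(th)); print(th,np.round((q-p)@M,1)); p=q
E
```

```text
time_s: 6.22
eef_pos: [576.2, 114.4, 291.6]
ee_rot: [-0.282, 0.629, 0.677, 0.259]
force: [2.2, -3.8, -0.3]
grip_width: 0.003
grip_force: 1.7
(np.float64(62.0), np.float64(0.692626834129972))
64 [ 7.1 -0.3  2.1]
66 [ 6.4 -0.   2.1]
67.5 [4.7 0.  1.7]
69 [ 4.7 -0.   1.8]
70.5 [4.6 0.  2. ]
72 [ 4.6 -0.   2.1]
```

```bash
for i in 1; do python3 -m jog '[{"tx":6,"ty":0,"tz":2,"ax":0,"ay":0,"az":0,"jaw":1},{"tx":6,"ty":0,"tz":2,"ax":0,"ay":0,"az":0,"jaw":1}]'; python3 -c "from h import *;print(lidangle())"; done; python3 -m jog '[{"tx":5,"ty":0,"tz":2,"ax":0,"ay":0,"az":0,"jaw":1},{"tx":5,"ty":0,"tz":2,"ax":0,"ay":0,"az":0,"jaw":1}]';python3 -c "from h import *;print(lidangle())"
```

```text
time_s: 6.48
eef_pos: [575.2, 125.7, 297.2]
ee_rot: [-0.282, 0.629, 0.677, 0.259]
force: [0.8, -3.3, -0.3]
grip_width: 0.001
grip_force: 1.4
(np.float64(65.5), np.float64(0.4913944554262511))
time_s: 6.72
eef_pos: [574.5, 135.6, 301.4]
ee_rot: [-0.282, 0.629, 0.677, 0.259]
force: [0.7, -2.8, 0.2]
grip_width: 0.0
grip_force: 1.2
(np.float64(69.0), np.float64(0.9855992730977571))
```

```bash
python3 -m jog '[{"tx":5,"ty":0,"tz":2,"ax":0,"ay":0,"az":0,"jaw":1},{"tx":5,"ty":0,"tz":2,"ax":0,"ay":0,"az":0,"jaw":1}]';python3 -c "from h import *;print(lidangle())";python3 -m jog '[{"tx":5,"ty":0,"tz":2.5,"ax":0,"ay":0,"az":0,"jaw":1},{"tx":4,"ty":0,"tz":2,"ax":0,"ay":0,"az":0,"jaw":1}]';python3 -c "from h import *;print(lidangle())"; python3 -m jog '[{"tx":3,"ty":0,"tz":2,"ax":0,"ay":0,"az":0,"jaw":1},{"tx":3,"ty":0,"tz":2,"ax":0,"ay":0,"az":0,"jaw":1}]';python3 -c "from h import *;print(lidangle())"
```

```text
time_s: 6.98
eef_pos: [573.8, 145.4, 305.5]
ee_rot: [-0.282, 0.629, 0.677, 0.259]
force: [-0.9, -1.1, 0.1]
grip_width: -0.005
grip_force: 0.9
(np.float64(72.0), np.float64(0.48100231826712236))
time_s: 7.22
eef_pos: [573.1, 155.0, 308.8]
ee_rot: [-0.282, 0.629, 0.677, 0.259]
force: [-0.8, -2.5, -0.7]
grip_width: -0.003
grip_force: 0.6
(np.float64(75.0), np.float64(0.40865898422141705))
time_s: 7.48
eef_pos: [572.7, 161.8, 310.2]
ee_rot: [-0.282, 0.629, 0.677, 0.259]
force: [0.5, -0.6, -0.2]
grip_width: -0.003
grip_force: 0.4
(np.float64(77.0), np.float64(0.9745885637428446))
```

```bash
python3 -m jog '[{"tx":3,"ty":0,"tz":1.5,"ax":0,"ay":0,"az":0,"jaw":1},{"tx":3,"ty":0,"tz":1.5,"ax":0,"ay":0,"az":0,"jaw":1}]' | grep -E 'force|pos';python3 -c "from h import *;print(lidangle())";python3 -m jog '[{"tx":3,"ty":0,"tz":1.5,"ax":0,"ay":0,"az":0,"jaw":1}]'| grep -E 'force|pos';python3 -c "from h import *;print(lidangle())"; python3 -m jog '[{"tx":3,"ty":0,"tz":1.5,"ax":0,"ay":0,"az":0,"jaw":1}]'| grep -E 'force|pos';python3 -c "from h import *;print(lidangle())"
```

```text
eef_pos: [572.2, 168.1, 312.2]
force: [-0.2, -0.7, -1.3]
grip_force: 0.3
(np.float64(79.0), np.float64(0.5363987552745139))
eef_pos: [572.0, 171.3, 313.3]
force: [-0.0, 0.5, -0.5]
grip_force: 0.2
(np.float64(80.0), np.float64(0.3179964141688868))
eef_pos: [571.7, 174.5, 314.4]
force: [0.0, -0.0, -0.2]
grip_force: 0.1
(np.float64(81.0), np.float64(0.544376745740149))
```

```bash
python3 -m jog '[{"tx":3,"ty":0,"tz":1.5,"ax":0,"ay":0,"az":0,"jaw":1}]' | grep -E 'force|pos';python3 -c "from h import *;print(lidangle())";python3 -m jog '[{"tx":3,"ty":0,"tz":2,"ax":0,"ay":0,"az":0,"jaw":1}]'| grep -E 'force|pos';python3 -c "from h import *;print(lidangle())"; python3 -m jog '[{"tx":0,"ty":0,"tz":0,"ax":0,"ay":0,"az":0,"jaw":1},{"tx":0,"ty":0,"tz":0,"ax":0,"ay":0,"az":0,"jaw":1}]'| grep -E 'force|pos';python3 - <<'E'
from h import *
c=capture("side"); save(c,"s3.png",(180,70,330,240),5); print(lidangle(),place_of("lid_edge","side")[:1])
for th in (80,85,90,95):
    E=tcp_at(np.radians(th),0)+11*tilt(np.pi/4)[:,0]; print(th,w2px(c,E))
E
```

```text
eef_pos: [571.5, 177.7, 315.5]
force: [0.6, 0.0, 0.7]
grip_force: 0.0
(np.float64(82.0), np.float64(0.9743787575646222))
eef_pos: [571.2, 181.2, 316.2]
force: [-0.2, -0.1, -0.2]
grip_force: 0.0
(np.float64(83.0), np.float64(1.2263315149943455))
eef_pos: [571.2, 180.9, 316.1]
force: [-0.4, 0.2, 0.8]
grip_force: 0.0
(np.float64(83.0), np.float64(1.0025120953767936)) [{'centre': [258.6, 117.8], 'conf': 0.88}]
80 (np.float64(261.09323444913116), np.float64(119.24136664776063))
85 (np.float64(259.72041389488237), np.float64(117.64504208179719))
90 (np.float64(258.3564508470593), np.float64(116.51183211242794))
95 (np.float64(257.0129491807532), np.float64(115.83738503310265))
```

View pics/s3.png

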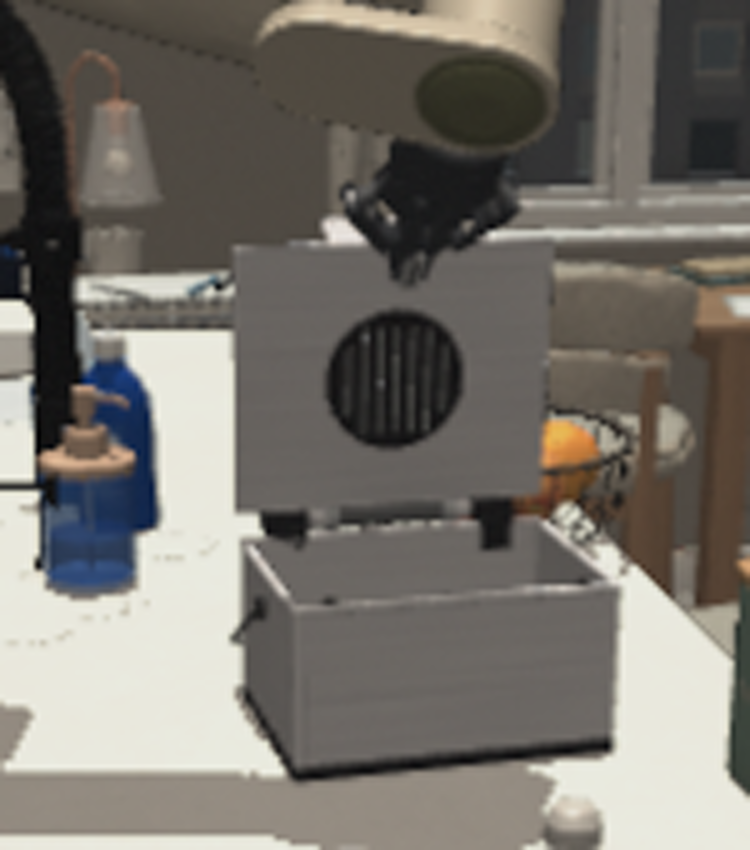

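The crop shows the lid standing open, its plate spanning (240–550, 245–505), with the fingertip at (410,270). Next I'll measure the lid's angle over time from depth, with the finger held still.

```bash
cat >> h.py <<'E'
def lidplane():
    c=capture("side"); P,ok=cloud(c); y=P[...,1]; z=P[...,2]; x=P[...,0]
    m=ok&(x>480)&(x<670)&(y>140)&(y<290)&(z>165)&(z<285); m&=(abs(x-571)>30)|(z<150)
    Q=P[m]; q=Q@bx
    for _ in range(4):
        A=np.c_[Q[:,2],np.ones(len(Q))]; k=np.linalg.lstsq(A,q,rcond=None)[0]; e=q-A@k; g=abs(e)<max(3,2*e.std()); Q,q=Q[g],q[g]
    return 90+np.degrees(np.arctan(k[0])), len(q), sense()["time_s"]
E
python3 -c "
from h import *
for i in range(4): print(lidplane())"
python3 -m jog '[{"tx":0,"ty":0,"tz":0,"ax":0,"ay":0,"az":0,"jaw":1},{"tx":0,"ty":0,"tz":0,"ax":0,"ay":0,"az":0,"jaw":1}]'| grep -E 'force'
python3 -c "
from h import *
for i in range(2): print(lidplane())"
```

```text
(np.float64(88.15785990535998), 983, 8.625)
(np.float64(88.15361583616804), 958, 8.675)
(np.float64(87.9885005579668), 947, 8.725)
(np.float64(88.02903506372644), 962, 8.775)
force: [-0.3, -0.4, 0.1]
grip_force: 0.0
(np.float64(87.94582922630423), 967, 9.075)
(np.float64(88.0583302169891), 977, 9.125)
```

The finger is where an 83° lid would touch it, but the lid stands at 88°, steady, with no force. So it went over by itself. Now I back off and prepare the lemon grasp.

```bash
python3 -m jog '[{"tx":-15,"ty":0,"tz":-20,"ax":0,"ay":0,"az":0,"jaw":0.5},{"tx":-30,"ty":0,"tz":-40,"ax":0,"ay":0,"az":0,"jaw":-1},{"tx":-40,"ty":0,"tz":-40,"ax":0,"ay":0,"az":0,"jaw":-1},{"tx":-40,"ty":0,"tz":-30,"ax":0,"ay":0,"az":0,"jaw":-1}]'
python3 - <<'E'
from h import *
np.set_printoptions(suppress=True,precision=2)
print(lidplane())
c=capture("top"); P,ok=cloud(c); x,y,z=np.moveaxis(P,-1,0)
h=cv2.cvtColor(c["color"],cv2.COLOR_RGB2HSV)
k=(h[...,0]>18)&(h[...,0]<36)&(h[...,1]>90)&(x>380)&(x<540)&(y<-190)&(y>-320)
v,u=np.nonzero(k); q=np.array([px2w(c,a,b,z=24)[:2] for a,b in zip(u,v)])
w,V=np.linalg.eigh(np.cov(q.T)); print("n",len(q),"c",q.mean(0),"bbox",(q.min(0)+q.max(0))/2,"len",4*np.sqrt(w),"axis",V[:,1])
t=V[:,1]*np.sign(V[1,1]); ty=np.r_[t[1],-t[0],0]; M=np.c_[np.cross(ty,-Z),ty,-Z]; np.save("ML.npy",M)
L=np.r_[q.mean(0),0]; np.save("L.npy",L)
s=sense(); print(s["eef_pos"],s["joints"]); plan(L+[0,0,190],M,7)
E
```

```text
time_s: 9.62
eef_pos: [584.9, -0.7, 320.0]
ee_rot: [-0.281, 0.629, 0.677, 0.259]
force: [0.1, -1.3, -0.3]
grip_width: 0.848
grip_force: 0.0
(np.float64(87.84234964560396), 969, 9.675)
n 280 c [ 464.18 -259.99] bbox [ 464.69 -259.92] len [48.01 58.87] axis [0.42 0.91]
[585.29  -3.18 318.11] [-0.48  0.54  1.14  0.68  1.88 -0.48]
dist 311.495513998268 rot [-0.2  -0.77  0.48] per [-0.03 -0.11  0.07]
0 [-38. -20. -12.] [-0.03 -0.11  0.07]
1 [-40. -17.  -8.] [-0.03 -0.11  0.07]
2 [-42. -14.  -4.] [-0.03 -0.11  0.07]
3 [-43. -11.   0.] [-0.03 -0.11  0.07]
4 [-44.  -8.   5.] [-0.03 -0.11  0.07]
5 [-43.  -5.   9.] [-0.03 -0.11  0.07]
6 [-42.  -3.  14.] [-0.03 -0.11  0.07]
```

```bash
python3 -m jog '[{"tx":-38,"ty":-20,"tz":-12,"ax":-0.029,"ay":-0.11,"az":0.069,"jaw":-1},{"tx":-40,"ty":-17,"tz":-8,"ax":-0.029,"ay":-0.11,"az":0.069,"jaw":-1},{"tx":-42,"ty":-14,"tz":-4,"ax":-0.029,"ay":-0.11,"az":0.069,"jaw":-1},{"tx":-43,"ty":-11,"tz":0,"ax":-0.029,"ay":-0.11,"az":0.069,"jaw":-1},{"tx":-44,"ty":-8,"tz":5,"ax":-0.029,"ay":-0.11,"az":0.069,"jaw":-1}]'; python3 -m jog '[{"tx":-43,"ty":-5,"tz":9,"ax":-0.029,"ay":-0.11,"az":0.069,"jaw":-1},{"tx":-42,"ty":-3,"tz":14,"ax":-0.029,"ay":-0.11,"az":0.069,"jaw":-1},{"tx":0,"ty":0,"tz":0,"ax":0,"ay":0,"az":0,"jaw":-1}]'
python3 - <<'E'
from h import *
np.set_printoptions(suppress=True,precision=3)
L,M=np.load("L.npy"),np.load("ML.npy")
print(lidplane())
c=capture("side"); h=cv2.cvtColor(c["color"],cv2.COLOR_RGB2HSV)
k=((h[...,0]>18)&(h[...,0]<36)&(h[...,1]>110)).astype(np.uint8); k[:235]=0;k[300:]=0;k[:,:230]=0;k[:,275:]=0
v,u=np.nonzero(k); print("lemon px",u.min(),u.max(),v.min(),v.max(),"pred",w2px(c,L+[0,0,25]),"seen",(u.min()+u.max())/2,(v.min()+v.max())/2, px2w(c,(u.min()+u.max())/2,(v.min()+v.max())/2,z=25))
plan(L+[0,0,100],M,2)
E
```

```text
time_s: 10.35
eef_pos: [497.6, -183.0, 227.9]
ee_rot: [-0.081, 0.799, 0.591, 0.075]
force: [0.1, 0.5, -0.8]
grip_width: 1.004
grip_force: 0.0
time_s: 10.72
eef_pos: [462.8, -255.0, 191.0]
ee_rot: [-0.0, 0.843, 0.537, -0.002]
force: [-0.1, -0.1, 0.8]
grip_width: 1.002
grip_force: 0.0
(np.float64(88.11494091700082), 555, 10.775)
lemon px 244 262 250 267 pred (np.float64(253.08448598970165), np.float64(258.09190360280917)) seen 253.0 258.5 [ 463.516 -262.325   25.   ]
dist 92.4184901992001 rot [0.    0.001 0.003] per [0.    0.001 0.002]
0 [-2.  1. 46.] [0.    0.001 0.002]
1 [-2.  1. 46.] [0.    0.001 0.002]
```

```bash
python3 -m jog '[{"tx":-4,"ty":2,"tz":50,"ax":0,"ay":0,"az":0,"jaw":-1},{"tx":0,"ty":0,"tz":50,"ax":0,"ay":0,"az":0,"jaw":-1},{"tx":0,"ty":0,"tz":45,"ax":0,"ay":0,"az":0,"jaw":-1},{"tx":0,"ty":0,"tz":28,"ax":0,"ay":0,"az":0,"jaw":-1},{"tx":0,"ty":0,"tz":13,"ax":0,"ay":0,"az":0,"jaw":-1}]'
python3 -c "
from h import *
plan(np.load('L.npy')+[0,0,4],np.load('ML.npy'),1)"
```

```text
time_s: 11.45
eef_pos: [463.7, -259.5, 4.9]
ee_rot: [-0.0, 0.843, 0.538, -0.001]
force: [0.5, 0.3, 0.4]
grip_width: 1.004
grip_force: 0.0
dist 1.1476091368356327 rot [-0.00123407  0.00190314  0.00296901] per [-0.00123407  0.00190314  0.00296901]
0 [-0.  1.  1.] [-0.001  0.002  0.003]
```

```bash
python3 -m jog '[{"tx":0,"ty":0,"tz":0,"ax":0,"ay":0,"az":0,"jaw":1},{"tx":0,"ty":0,"tz":0,"ax":0,"ay":0,"az":0,"jaw":1},{"tx":0,"ty":0,"tz":0,"ax":0,"ay":0,"az":0,"jaw":1},{"tx":0,"ty":0,"tz":0,"ax":0,"ay":0,"az":0,"jaw":1}]' 25;  python3 -m jog '[{"tx":0,"ty":0,"tz":0,"ax":0,"ay":0,"az":0,"jaw":1},{"tx":0,"ty":0,"tz":0,"ax":0,"ay":0,"az":0,"jaw":1},{"tx":0,"ty":0,"tz":-15,"ax":0,"ay":0,"az":0,"jaw":1},{"tx":0,"ty":0,"tz":-30,"ax":0,"ay":0,"az":0,"jaw":1}]'
```

```text
time_s: 11.95
eef_pos: [464.2, -260.7, 7.3]
ee_rot: [0.002, 0.843, 0.538, -0.001]
force: [-0.2, 0.7, 6.6]
grip_width: 0.584
grip_force: 25.6
time_s: 12.45
eef_pos: [463.0, -259.8, 51.6]
ee_rot: [0.0, 0.843, 0.538, -0.002]
force: [-0.5, -0.2, -0.7]
grip_width: 0.584
grip_force: 26.3
```

```bash
python3 -m jog '[{"tx":0,"ty":0,"tz":-50,"ax":0,"ay":0,"az":0,"jaw":1},{"tx":0,"ty":0,"tz":-50,"ax":0,"ay":0,"az":0,"jaw":1},{"tx":0,"ty":0,"tz":-40,"ax":0,"ay":0,"az":0,"jaw":1}]'
python3 - <<'E'
from h import *
np.set_printoptions(suppress=True,precision=3)
B=E0+88*bx; B[2]=220; print(B); plan(B,tilt(0),10); print(lidplane())
E
```

```text
time_s: 12.82
eef_pos: [463.6, -259.7, 194.1]
ee_rot: [0.002, 0.843, 0.538, -0.001]
force: [-0.6, -0.7, -0.9]
grip_width: 0.585
grip_force: 26.4
[577.011 100.222 220.   ]
dist 378.23902376945523 rot [ 0.001  0.004 -0.515] per [ 0.     0.    -0.051]
0 [37. -5. -3.] [ 0.     0.    -0.051]
1 [38. -3. -3.] [ 0.     0.    -0.051]
2 [38. -1. -3.] [ 0.     0.    -0.051]
3 [38.  1. -3.] [ 0.     0.    -0.051]
4 [38.  3. -3.] [ 0.     0.    -0.051]
5 [37.  5. -3.] [ 0.     0.    -0.051]
6 [37.  7. -3.] [ 0.     0.    -0.051]
7 [37.  9. -3.] [ 0.     0.    -0.051]
8 [36. 11. -3.] [ 0.     0.    -0.051]
9 [36. 12. -3.] [ 0.     0.    -0.051]
(np.float64(88.29969196149469), 527, 12.875)
```

```bash
python3 -m jog '[{"tx":37,"ty":-5,"tz":-3,"ax":0,"ay":0,"az":-0.051,"jaw":1},{"tx":38,"ty":-3,"tz":-3,"ax":0,"ay":0,"az":-0.051,"jaw":1},{"tx":38,"ty":-1,"tz":-3,"ax":0,"ay":0,"az":-0.051,"jaw":1},{"tx":38,"ty":1,"tz":-3,"ax":0,"ay":0,"az":-0.051,"jaw":1},{"tx":38,"ty":3,"tz":-3,"ax":0,"ay":0,"az":-0.051,"jaw":1}]'|grep -E "pos|grip"; python3 -m jog '[{"tx":37,"ty":5,"tz":-3,"ax":0,"ay":0,"az":-0.051,"jaw":1},{"tx":37,"ty":7,"tz":-3,"ax":0,"ay":0,"az":-0.051,"jaw":1},{"tx":37,"ty":9,"tz":-3,"ax":0,"ay":0,"az":-0.051,"jaw":1},{"tx":34,"ty":11,"tz":-3,"ax":0,"ay":0,"az":-0.051,"jaw":1}]'|grep -E "pos|grip"
python3 -c "
from h import *
B=E0+88*bx; B[2]=60; plan(B,tilt(0),1); c=capture('side'); save(c,'s4.png',(180,70,330,240),5); print(sense()['joints'])"
```

```text
eef_pos: [520.8, -77.6, 206.2]
grip_width: 0.585
grip_force: 26.4
eef_pos: [567.9, 63.6, 217.7]
grip_width: 0.579
grip_force: 26.4
dist 162.190135291465 rot [-0.00080868  0.00276959 -0.05370131] per [-0.00080868  0.00276959 -0.05370131]
0 [ 37.  10. 158.] [-0.001  0.003 -0.054]
[-8.66607952e-02  4.27581297e-01  1.36996859e+00 -1.14653452e-03
  1.34350619e+00 -1.16769501e-01]
```

View pics/s4.png

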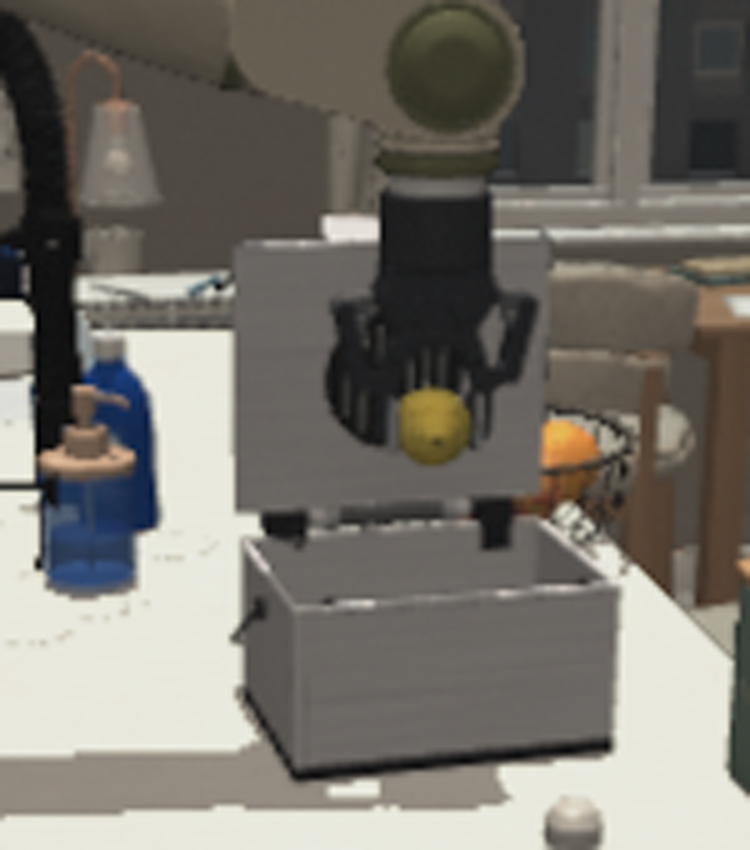

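The crop shows the lemon held at (433,427) above and in front of the open bin, with the lid upright behind it. Moving in and down.

```bash
python3 -m jog '[{"tx":18,"ty":5,"tz":10,"ax":0,"ay":0,"az":-0.027,"jaw":1},{"tx":15,"ty":5,"tz":30,"ax":0,"ay":0,"az":-0.027,"jaw":1},{"tx":0,"ty":0,"tz":45,"ax":0,"ay":0,"az":0,"jaw":1},{"tx":0,"ty":0,"tz":45,"ax":0,"ay":0,"az":0,"jaw":1},{"tx":0,"ty":0,"tz":25,"ax":0,"ay":0,"az":0,"jaw":1}]'; python3 -m jog '[{"tx":0,"ty":0,"tz":8,"ax":0,"ay":0,"az":0,"jaw":1},{"tx":0,"ty":0,"tz":0,"ax":0,"ay":0,"az":0,"jaw":1}]'; python3 -c "
from h import *
print(lidplane())"
```

```text
time_s: 14.68
eef_pos: [575.0, 95.3, 59.0]
ee_rot: [-0.001, 0.679, 0.734, -0.003]
force: [0.2, -0.6, 0.0]
grip_width: 0.587
grip_force: 26.4
time_s: 14.92
eef_pos: [576.5, 95.2, 53.9]
ee_rot: [0.0, 0.679, 0.734, -0.001]
force: [0.2, -0.1, -1.2]
grip_width: 0.58
grip_force: 26.4
(np.float64(88.0555778549658), 564, 14.975)
```

```bash
python3 -m jog '[{"tx":0,"ty":0,"tz":0,"ax":0,"ay":0,"az":0,"jaw":-1},{"tx":0,"ty":0,"tz":0,"ax":0,"ay":0,"az":0,"jaw":-1},{"tx":0,"ty":0,"tz":0,"ax":0,"ay":0,"az":0,"jaw":-1},{"tx":0,"ty":0,"tz":-20,"ax":0,"ay":0,"az":0,"jaw":-1},{"tx":0,"ty":0,"tz":-40,"ax":0,"ay":0,"az":0,"jaw":-1}]'; python3 -m jog '[{"tx":0,"ty":0,"tz":-50,"ax":0,"ay":0,"az":0,"jaw":-1},{"tx":0,"ty":0,"tz":-55,"ax":0,"ay":0,"az":0,"jaw":-1},{"tx":-45,"ty":0,"tz":-30,"ax":0,"ay":0,"az":0,"jaw":-1},{"tx":-55,"ty":0,"tz":0,"ax":0,"ay":0,"az":0,"jaw":-1},{"tx":-55,"ty":0,"tz":0,"ax":0,"ay":0,"az":0,"jaw":-1}]';python3 -m jog '[{"tx":-55,"ty":-20,"tz":0,"ax":0,"ay":0,"az":0,"jaw":-1},{"tx":-55,"ty":-40,"tz":0,"ax":0,"ay":0,"az":0,"jaw":-1},{"tx":-30,"ty":-50,"tz":0,"ax":0,"ay":0,"az":0,"jaw":-1},{"tx":0,"ty":-40,"tz":0,"ax":0,"ay":0,"az":0,"jaw":-1},{"tx":0,"ty":0,"tz":0,"ax":0,"ay":0,"az":0,"jaw":-1}]'
python3 - <<'E'
from h import *
print(lidplane()); c=capture("top"); save(c,"t5.png",s=1.5)
for q in("lemon","salt_shaker","pinch_pot","teaspoon","water_glass"): print(q,[(np.round(r["centre"]),round(r["conf"],2)) for r in place_of(q,"top")[:3]])
E
```

```text
time_s: 15.6
eef_pos: [575.7, 95.4, 113.2]
ee_rot: [-0.001, 0.679, 0.734, -0.003]
force: [0.6, -0.3, 0.8]
grip_width: 0.998
grip_force: 0.0
time_s: 16.23
eef_pos: [588.7, -60.3, 249.6]
ee_rot: [0.001, 0.679, 0.734, -0.001]
force: [0.0, -0.3, -0.1]
grip_width: 1.001
grip_force: 0.0
time_s: 16.85
eef_pos: [451.4, -205.8, 250.2]
ee_rot: [0.001, 0.68, 0.733, -0.002]
force: [1.2, 0.3, -0.2]
grip_width: 1.0
grip_force: 0.0
(np.float64(88.65231985500985), 619, 16.9)
lemon [(array([202., 170.]), 0.76), (array([364., 258.]), 0.65)]
salt_shaker []
pinch_pot []
teaspoon [(array([274., 223.]), 0.44)]
water_glass [(array([367., 140.]), 0.66)]
```

View pics/t5.png

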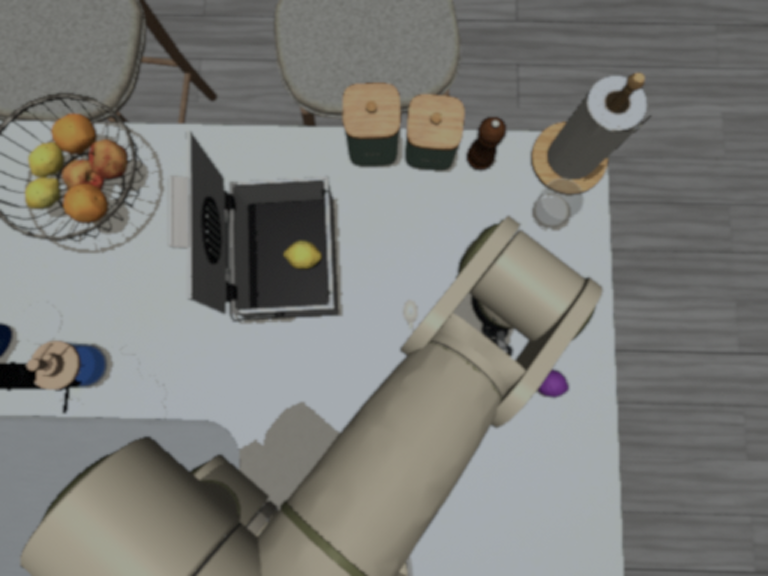

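The top view shows the lemon inside the bin at (302,254), the lid standing open at (208,225), and the arm clear. The spoon, glass and purple decoy are in place; the arm hides the rest, but nothing else was touched.

```bash
python3 -c "
from h import *
print(finish_job())"
```

```text
the job is handed in; nothing more can be done
None
```

The lemon is in the bin, and the lid stands open by itself at about 88°, having swung over its balance point without being forced. The job was handed in at about 17 s; the arm hid the salt shaker, pinch pot and green look-alike in the last picture, but no unexpected contact force showed up.

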